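# Find and mark the tight spot of a filter wheel

## Task

The filter wheel rubs on the sprung shoe inside its base at one hidden place. Turn the wheel (the red peg is its handle) until you feel the drag rise clearly above its free-running drag, and leave it standing there on the rise, without forcing it on towards the hard middle of the tight spot. Then set the brass marker gently upright on the wheel, right in front of the arrow on the blue shoe housing, let go, and leave the other things on the bench where they are.

Things in the scene. Friction and masses are not known exactly. Their poses are not given: they have to be found in the camera images.
- base: fixed white round base of the filter-wheel unit, 200 mm across, 42 mm high. Origin: on the bench on the wheel's upright axis; its x axis points from the wheel's axis to the blue shoe housing.
- wheel: black wheel, 192 mm across, on an upright hinge, turns without end either way. Flat top face 55 mm above the bench, with five flush coloured filters, a hub 30 mm across and 10 mm high, and the red peg. Origin: on the axis at bench height; x points to the peg. Stays where it is left, also on the rise. A hidden high spot, at an unknown angle from the peg, rubs on the shoe when it comes past it.
- shoe: blue shoe housing fixed to the base outside the wheel's edge, 45 x 50 mm, top 50 mm above the bench, white arrow on top pointing to the axis. Origin and x axis as the base's; the housing's centre lies 124 mm along x. Inside it, unseen, the sprung shoe. The rub starts 0.48 rad before the high spot's middle, from either side, and rises steadily; passing the middle damages the shoe.
- peg (a point): top centre of the wheel's upright peg: free-turning red sleeve 12 mm across, top 36 mm above the face, 60 mm from the axis. At the start within 0.9 rad of the shoe; at the tight spot at least 0.9 rad from it. Push at the peg: about 1.3 N free; on the rise 5 N 0.05 rad after first touch, 10 N at 0.1 rad, 16 N at 0.2 rad. Leave it where it took 7 to 12 N; over 16 N damages the shoe.
- pointer (a point): the place for the marker: the point on the level of the wheel's face (55 mm above the bench) in front of the arrow, 78 mm from the wheel's axis towards the shoe; it does not turn with the wheel.
- marker: loose brass marker, about 70 g, standing on the bench: foot 28 mm across, 7 mm high, then a cone to a round stem 18 mm across between 11 and 30 mm height. Origin: centre of its underside, z up.
- objective: bystander: steel microscope objective with a green band, 34 mm across, 46 mm high, standing on the bench. Origin: centre of its underside.
- dish: bystander: closed round culture dish, 88 mm across, 14 mm high. Origin: centre of its underside.
- slidebox: bystander: grey slide box, 85 x 95 x 32 mm. Origin: centre of its underside.
- bottle: bystander: small amber bottle with black cap, 48 mm across, about 100 mm high. Origin: centre of its underside.

How it is judged (in metres and radians):
On the way, in this order (a step that is already met when the one before it is completed fails the run):
1. the wheel has been turned onto the rise of the tight spot (4 to 18 N between wheel and shoe), let go and stands still (contact force between wheel and shoe between 4 and 18 N and contact force between the fingers and wheel below 0.5 N and angular speed of wheel below 0.1 rad/s), for 0.3 s.
2. the marker has then been lifted (height (world z) of marker above 0.06 m), for 0.1 s.
At the end, for the whole second after the job is handed in: The wheel stands still on the rise of its tight spot (wheel and shoe press with 4 to 18 N), and the marker stands upright and at rest on the wheel's face within 14 mm of the point in front of the arrow, let go (contact force between wheel and shoe between 4 and 18 N and angular speed of wheel below 0.1 rad/s and horizontal distance between marker and pointer below 0.014 m and z of marker in the frame of pointer between -0.004 and 0.005 m and angle between marker's own z axis and vertical below 0.15 rad and linear speed of marker below 0.02 m/s and contact force between the fingers and marker below 0.1 N); the robot touches nothing.
It fails at once if the wheel is forced on into the tight spot (over 18 N between wheel and shoe) (contact force between wheel and shoe above 18 N).
It fails at once if the marker is dropped or pressed hard on the wheel (over 45 N) (contact force between marker and wheel above 45 N).
It fails at once if a bystander is moved more than 20 mm (distance of any of objective, dish, slidebox, bottle from where it was at the start of the episode above 0.02 m).
It also fails if it takes over 72 s, if anything falls off the work surface, if the arm or the gripper's body presses on something with over 40 N, if the wrist force passes 120 N, or if a joint passes its speed limit or range.

## Robot

A 6-joint arm with a two-finger parallel gripper is mounted at the origin on the work surface. World frame = base frame: x ahead of the robot, y to its left, z up, the work surface at z = 0. Lengths are in mm, angles in rad, forces in N, time in s.
With the tool pointing down it reaches from about 350 to 975 mm from the base axis. Payload 7.1 kg.
Tool frame: the origin (TCP) lies midway between the tips of the shut fingers; the grasp point (between the pads) lies 19 mm behind it (ctrl.pinch_z is the distance from the TCP to the grasp point, in mm); z points along the fingers, y is the direction in which the jaws open and shut (so a half turn about z gives the same grasp; the last joint's range is limited). The gripper opens to 88 mm and grips with 3 to 60 N. Pads are 20 mm wide; open, the fingers measure 115 mm over their backs; the gripper's body (75 mm by 178 mm) begins 61 mm behind the grasp point.
Start: joints at [1.12, 0.423, 1.63, -0, 1.089, -0.019], TCP at [261.534, 567.631, 222.675] pointing down, gripper open.
Joint ranges: [-3, 3], [-0.9, 2.11], [0.09, 2.58], [-1.31, 4.45], [0.11, 2.69], [-2.54, 2.54]. Speed limits (rad/s): [2.39, 2.39, 3.01, 3.14, 3.14, 3.14].

## Interface

Orientations are given as a rotation vector (axis times angle).
In Python, from workcell import ctrl gives the robot as it stands.
- The arm moves only by the tool jog_arm, never from a script. Its arguments are lists of equal length, an entry for each row: "xyz": the shift along the world's x, y, z in mm, a list of three; "yaw": the turn about the world's z in degrees. A call has 1 to 20 rows; each row shifts and turns the pose as measured when the row begins; what a row does not reach is not made up. A row lasts 1/12 s, in which the tool goes at most 41.7 mm and 7.16 degrees, less where a joint would pass 70% of its speed; a pose out of reach is approached as far as the arm can. A call with a gripper value outside its range is refused whole. "gripper" is the closure, from 0 (fully open) to 1 (shut), set as the call begins (left out, the last holds). The fingers move at their own pace and stop on an object; the grip force is fixed at half the most. Time passes only in rows, so rows that do not move let the fingers close. It gives the time, the measured TCP pose, the force and the opening at its end, in the units of the state.
- ctrl.get_obs(): the state, without advancing time (a new reading comes with each control period).
- ctrl.get_image(name): name is "side" or "top" or "wrist"; returns a dict with "img" (384x512x3 uint8, blue, green, red), "K" (3x3 intrinsics, pixels), "R" (3x3) and "t" (3): a world point X has camera coordinates R X + t. Camera axes: x right, y down, z forward; pixel columns grow to the right and rows downward; lengths in mm; the calibration is good to about 2 mm. The wrist camera is an equidistant fisheye: a pixel r from the principal point sees the ray r / f radians off the axis. A picture is of the moment at which its call begins. There is no depth.
- ctrl.close_job(): hands the job in, once; it reports no verdict.
Trained networks look in a picture, given as the dict that the camera call returned (one of the last four; its "shot" number tells which), for a name from the list of things; names that differ only in an ending like _2 or _b are one class to them, and where a whole thing is asked for, a point or a joint stands for the part that bears it (a point fixed in the world has none). Each returns a list of dicts, best first, with "confidence" (0 to 1); they miss things now and then, are a little off and sometimes report something else, mostly with a low value. They report only what shows in the picture. A call takes as long as a camera call.
- ctrl.find_in(picture, thing): "centre" ([column, row] as shares, 0 to 1, of the picture: columns of its width, rows of its height, amid what is visible of it).
- ctrl.regions_of(picture, thing): "region" (384x512 bool, what is visible of it) and "centre" ([column, row] as shares, 0 to 1, of the picture: columns of its width, rows of its height, amid what is visible of it).
- ctrl.pinpoint(picture, thing): "centre" ([column, row] as shares, 0 to 1, of the picture: columns of its width, rows of its height: a listed point, or the origin of a listed thing).
The state is a dict: "t": time; "qpos": joint angles; "qvel": joint speeds; "joint_torque": joint torques, N m; "ee_pos": TCP position; "orientation": TCP orientation; "ft_force": force on the tool from outside, world axes, zero at the start; "moment": the same for the moment, N m; "width": finger opening in mm.
Only numpy, scipy, OpenCV 4.12 (cv2) and the standard library are available. Lean on these libraries where they do the work, as an engineer would, in place of code of your own. Each camera call takes 0.05 s, during which the arm holds its last target.

## Working session

There is one attempt and no reset: what is moved stays moved. The work goes in short steps, Python scripts to look and compute and a tool call to move; the robot and the scene stay as the last step left them, time stands still between calls to the robot, and variables do not carry over. Pictures are saved under pics/ and viewed, and the job is handed in when it is done.

Besides the shell and the picture viewer there is one more tool, called after "Emit:" as name(argument=value, ...) on one line, values as JSON. jog_arm: Moves the arm, as the interface text tells. Its arguments: {"type":"object","properties":{"xyz":{"type":"array","items":{"type":"array","items":{"type":"number"}}},"yaw":{"type":"array","items":{"type":"number"}},"gripper":{"type":"number"}},"required":["xyz","yaw"]}

```bash
mkdir -p pics; ls
cat > h.py <<'E'
import numpy as np, cv2
from workcell import ctrl
def ray(p,c):
    u=c[0]*512;v=c[1]*384
    K=np.array(p["K"]);d=np.array([(u-K[0,2])/K[0,0],(v-K[1,2])/K[1,1],1.])
    R=np.array(p["R"]);t=np.array(p["t"])
    return -R.T@t, R.T@d
def onz(p,c,z):
    o,d=ray(p,c); s=(z-o[2])/d[2]; return (o+s*d)
def px(p,X):
    x=np.array(p["R"])@np.array(X)+np.array(p["t"]); y=np.array(p["K"])@x; return y[:2]/y[2]
E
python3 - <<'E'
from h import *
o=ctrl.get_obs(); print({k:np.round(v,3) for k,v in o.items()})
for n in ["top","side"]:
    p=ctrl.get_image(n); cv2.imwrite(f"pics/{n}0.png",p["img"])
    print(n,-np.array(p["R"]).T@np.array(p["t"]),p["K"])
    for th,z in dict(base=0,wheel=0,peg=91,pointer=55,marker=0,objective=0,dish=0,slidebox=0,bottle=0).items():
        r=ctrl.pinpoint(p,th)[:2]
        for q in r: print(th,round(q["confidence"],2),np.round(np.array(q["centre"])*[512,384],1),np.round(onz(p,q["centre"],z),1))
E
```

```text
pics
{'t': np.float64(0.0), 'qpos': array([ 1.12 ,  0.424,  1.631, -0.   ,  1.089, -0.019]), 'qvel': array([ 0.   ,  0.001, -0.002,  0.002, -0.   , -0.   ]), 'joint_torque': array([ 1.0000e-03, -5.4463e+01, -2.7366e+01,  6.4000e-02,  2.3000e-02,
       -0.0000e+00]), 'ee_pos': array([261.303, 567.156, 221.922]), 'orientation': array([-6.730e-01, -3.068e+00,  2.000e-03]), 'ft_force': array([-0.846,  0.909,  0.066]), 'moment': array([ 0.017, -0.023, -0.037]), 'width': np.float64(87.984)}
top [ 368.57860256  -27.59953631 1299.91643302] [[440.93857233   0.         250.72387053]
 [  0.         440.93857233 191.3649774 ]
 [  0.           0.           1.        ]]
base 0.66 [225.2 189.8] [582.6  77.8   0. ]
wheel 0.82 [227.2 192.4] [574.8  71.8   0. ]
peg 0.78 [207.9 196.4] [549.2 118.3  91. ]
peg 0.21 [334.6 161.6] [ 646.4 -235.2   91. ]
pointer 0.71 [217.4 212.1] [509.4  94.9  55. ]
marker 0.55 [337.9 212.4] [ 513.8 -256.     0. ]
objective 0.62 [333.6 160.6] [ 670.4 -248.     0. ]
dish 0.66 [389.3 217.6] [ 498.  -405.9    0. ]
slidebox 0.78 [130.5 176.9] [623.2 364.6   0. ]
bottle 0.86 [120.2 235.6] [446.5 387.6   0. ]
side [  77.06118451 -577.11389122  712.62895385] [[388.47661444   0.         258.40423332]
 [  0.         388.47661444 191.16218043]
 [  0.           0.           1.        ]]
base 0.85 [232.4 194.6] [577.   74.5   0. ]
wheel 0.8 [233.4 190.6] [590.2  85.6   0. ]
peg 0.7 [351.4 327.4] [ 435.3 -421.1   91. ]
peg 0.64 [210.7 167.4] [542.7 115.3  91. ]
pointer 0.71 [183.8 144.2] [582.6 305.   55. ]
pointer 0.62 [205.2 184.6] [512.5 105.4  55. ]
marker 0.51 [302.4 273.4] [ 516.1 -242.     0. ]
objective 0.76 [345.9 237.4] [ 675.3 -242.6    0. ]
dish 0.92 [349.  326.2] [ 486.4 -393.4    0. ]
slidebox 0.56 [184.3 144.2] [626.1 377.6   0. ]
slidebox 0.46 [233.5 192.4] [585.5  79.6   0. ]
bottle 0.63 [133.7 160.9] [458.3 410.5   0. ]
```

View pics/top0.png

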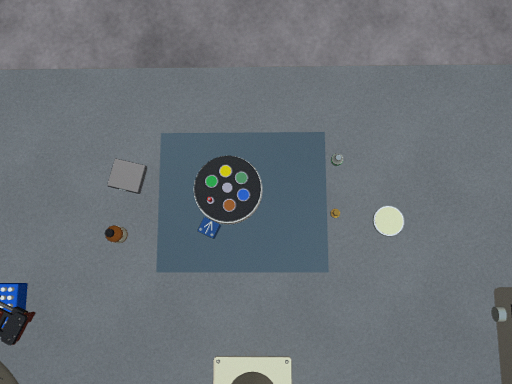

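View pics/side0.png

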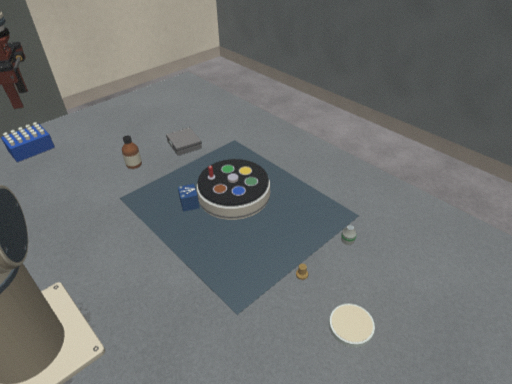

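Run:
```python
from h import *
for n in ["top","side"]:
    p=ctrl.get_image(n); im=p["img"].astype(int)
    for nm,z in [("base",42),("wheel",55),("shoe",50),("peg",91),("marker",15),("objective",23)]:
        r=ctrl.regions_of(p,nm)
        for q in r[:1]:
            m=q["region"].astype(np.uint8); c=cv2.connectedComponentsWithStats(m)
            cs,_=cv2.findContours(m,0,2); k=max(cs,key=cv2.contourArea); e=cv2.fitEllipse(k)[0] if len(k)>5 else None
            print(n,nm,round(q["confidence"],2),m.sum(),np.round(onz(p,q["centre"],z),1), e and np.round(onz(p,(e[0]/512,e[1]/384),z),1))
    # red peg, white arrow crop
    cv2.imwrite(f"pics/{n}crop.png",cv2.resize(p["img"][130:240,160:300],None,fx=5,fy=5))
```

```text
top base 0.73 3947 [562.9  78.9  42. ] [564.   72.4  42. ]
top wheel 0.74 3399 [583.5  73.9  55. ] [578.4  68.6  55. ]
top shoe 0.64 296 [460.1 112.4  50. ] [465.7 119.4  50. ]
top peg 0.6 3498 [584.9  69.7  91. ] [571.9  65.4  91. ]
top marker 0.58 3498 [585.6  79.8  15. ] [584.2  71.6  15. ]
top objective 0.59 112 [ 671.1 -253.1   23. ] [ 669.4 -253.8   23. ]
side base 0.59 4077 [542.1  57.6  42. ] [553.   55.6  42. ]
side wheel 0.95 2696 [576.1  70.4  55. ] [571.   60.8  55. ]
side shoe 0.97 480 [446.8  95.5  50. ] [451.2  97.7  50. ]
side peg 0.95 2676 [545.5  20.9  91. ] [543.5  25.4  91. ]
side marker 0.46 155 [ 513.  -247.7   15. ] [ 507.8 -246.3   15. ]
side objective 0.58 200 [ 666.8 -258.4   23. ] [ 666.2 -254.3   23. ]
```

Run:
```python
from h import *
for n in ["top","side"]:
    p=ctrl.get_image(n); im=p["img"]; hsv=cv2.cvtColor(im,cv2.COLOR_BGR2HSV)
    # dark wheel region -> close holes
    win=np.zeros((384,512),np.uint8); win[140:240,180:285]=1
    dark=((hsv[...,2]<75)&(hsv[...,1]<90)).astype(np.uint8)*win
    cs,_=cv2.findContours(dark,0,2); k=max(cs,key=cv2.contourArea); k=cv2.convexHull(k); e=cv2.fitEllipse(k)
    c=(e[0][0]/512+.5/512,e[0][1]/384+.5/384); W=onz(p,c,55); print(n,"wheel",e,np.round(W,1))
    h0=px(p,W)
    hull=np.array([onz(p,((q[0][0]+.5)/512,(q[0][1]+.5)/384),55)[:2] for q in k]).astype(np.float32)
    (cx,cy),r=cv2.minEnclosingCircle(hull); print("circle",cx,cy,r)
    red=(((hsv[...,0]<6)|(hsv[...,0]>170))&(hsv[...,1]>110)&(hsv[...,2]>60)).astype(np.uint8)*win
    N,l,s,ce=cv2.connectedComponentsWithStats(red)
    for i in range(1,N):
        if s[i,4]>2: print("red",s[i],ce[i],np.round(onz(p,((ce[i][0]+.5)/512,(ce[i][1]+.5)/384),91),1),np.round(onz(p,((ce[i][0]+.5)/512,(ce[i][1]+.5)/384),73),1))
    blue=((abs(hsv[...,0].astype(int)-108)<10)&(hsv[...,1]>140)&(hsv[...,2]>60)).astype(np.uint8)*win
    N,l,s,ce=cv2.connectedComponentsWithStats(blue)
    for i in range(1,N):
        if s[i,4]>20: print("blue",s[i],ce[i],np.round(onz(p,((ce[i][0]+.5)/512,(ce[i][1]+.5)/384),50),1))
    br=((abs(hsv[...,0].astype(int)-18)<10)&(hsv[...,1]>100)&(hsv[...,2]>60)).astype(np.uint8)
    N,l,s,ce=cv2.connectedComponentsWithStats(br)
    for i in range(1,N):
        if s[i,4]>20: print("brass",s[i],ce[i],np.round(onz(p,((ce[i][0]+.5)/512,(ce[i][1]+.5)/384),15),1))
    y0,x0=(130,160)
    cv2.imwrite(f"pics/{n}c.png",cv2.resize(im[140:250,180:290],None,fx=5,fy=5,interpolation=cv2.INTER_CUBIC))
p=ctrl.get_image("wrist"); cv2.imwrite("pics/w0.png",p["img"]);print(p["K"],p["R"],p["t"])
```

```text
top wheel ((227.00079345703125, 188.0186309814453), (65.11763000488281, 65.92191314697266), 93.251220703125) [577.3  66.7  55. ]
circle 578.9585571289062 66.7630386352539 95.81668090820312
red [207 197   5   5  15] [209.2        198.66666667] [541.5 113.2  91. ] [544.  115.3  73. ]
blue [238 190  11  10  86] [242.91860465 194.40697674] [559.4  21.2  50. ]
blue [198 217  22  21 206] [208.94660194 227.30097087] [465.2 117.5  50. ]
brass [224 200  11  11  88] [228.79545455 204.73863636] [534.1  64.   15. ]
brass [331 209   9   9  65] [334.96923077 212.84615385] [ 509.4 -246.2   15. ]
brass [106 226  17  16 166] [115.39759036 233.76506024] [449.5 395.7  15. ]
side wheel ((232.4805908203125, 181.8599090576172), (46.27560043334961, 70.6678695678711), 86.15898895263672) [571.8  61.2  55. ]
circle 576.4371337890625 65.8986587524414 98.31563568115234
red [208 166   5  11  37] [210.48648649 170.91891892] [532.5 100.9  91. ] [545.7 120.5  73. ]
blue [233 187  11   7  58] [238.10344828 190.20689655] [563.8  29.4  50. ]
blue [183 191  14   7  39] [190.17948718 194.12820513] [463.6 104.   50. ]
brass [122 142  16  14 154] [129.37012987 148.98701299] [472.5 453.3  15. ]
brass [240 167  11   7  63] [245.01587302 170.0952381 ] [663.9 116.2  15. ]
brass [215 185  10   7  56] [219.48214286 188.10714286] [558.  104.2  15. ]
brass [296 264  12  15 116] [301.98275862 271.76724138] [ 509.3 -247.1   15. ]
[[297.31863964   0.         253.57437588]
 [  0.         297.31863964 194.69742241]
 [  0.           0.           1.        ]] [[ 4.16984042e-01  9.08913691e-01 -4.60304185e-04]
 [ 8.76480198e-01 -4.01970284e-01  2.64957267e-01]
 [ 2.40638259e-01 -1.10886400e-01 -9.64260045e-01]] [-625.36525369  -33.08636649  389.79176745]
```

View pics/topc.png

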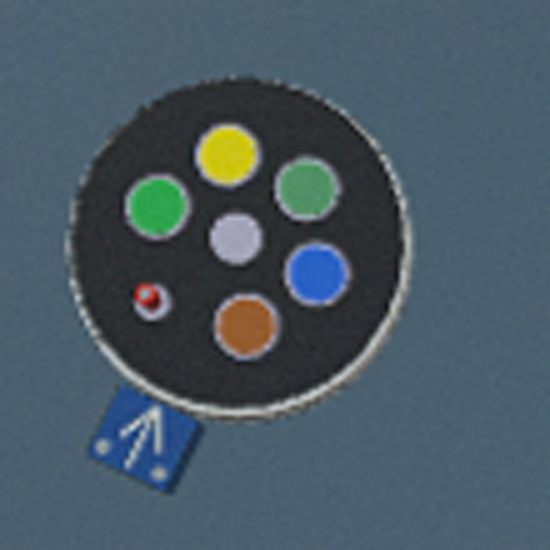

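View pics/sidec.png

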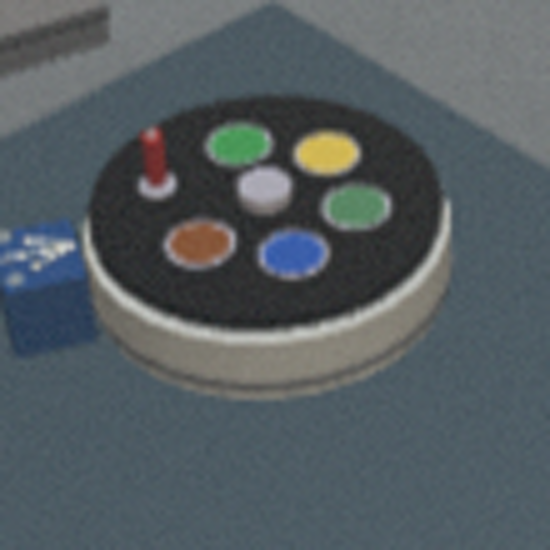

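View pics/w0.png

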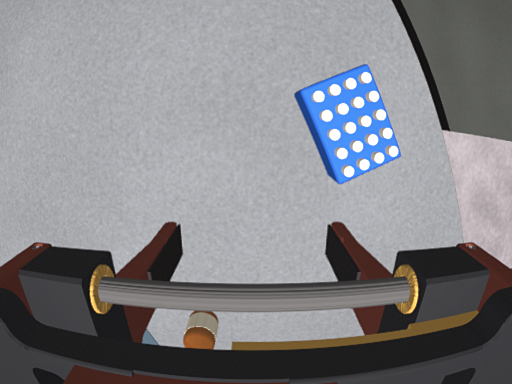

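Emit:
jog_arm(xyz=[[17, -27, 0], [17, -27, 0], [17, -27, 0], [17, -27, 0], [17, -27, 0], [17, -27, 0], [17, -27, 0], [17, -27, 0], [17, -27, 0], [17, -27, -5], [17, -27, -10], [17, -27, -15], [17, -27, -15], [17, -27, -10], [17, -27, -10], [17, -27, -10]], yaw=[-2, -2, -2, -2, -2, -2, -2, -2, -2, -2, -2, -2, -2, -2, -2, 0], gripper=0.73)

```text
t: 3.18
ee_pos: [542.3, 121.9, 149.8]
orientation: [1.463, 2.77, 0.019]
ft_force: [0.4, 1.5, -0.4]
width: 23.6
```

Run:
```python
from h import *
p=ctrl.get_image("wrist"); cv2.imwrite("pics/w1.png",p["img"])
print(-np.array(p["R"]).T@np.array(p["t"]),np.round(ctrl.get_obs()["ee_pos"],1))
# expected pixel of peg top, wheel centre under fisheye
def fpx(p,X):
    x=np.array(p["R"])@np.array(X)+np.array(p["t"]); K=np.array(p["K"]); th=np.arctan2(np.hypot(x[0],x[1]),x[2]); d=x[:2]/np.hypot(x[0],x[1]); return K[0,0]*th*d+K[:2,2]
print(fpx(p,[543,115.5,91]),fpx(p,[577,66.5,65]),fpx(p,[505.9,98.6,55]))
```

```text
[499.54903836 180.99713981 311.32242586] [544.4 117.9 148.3]
[248.05271868 216.2308973 ] [248.93228673 266.40113613] [203.65168234 195.4649044 ]
```

View pics/w1.png

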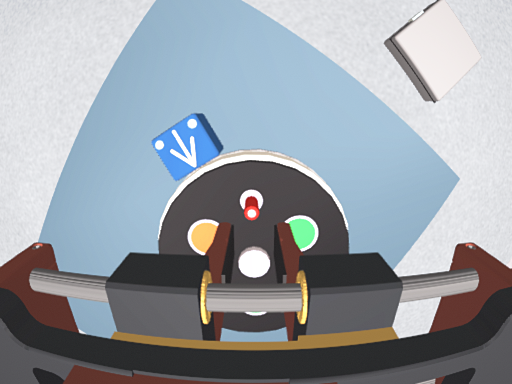

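```bash
cat >> h.py <<'E'
def fray(p,uv):
    K=np.array(p["K"]); q=np.array(uv,float)-K[:2,2]; r=np.hypot(*q); th=r/K[0,0]
    d=np.r_[q/r*np.sin(th),np.cos(th)]; R=np.array(p["R"]); return -R.T@np.array(p["t"]), R.T@d
def fz(p,uv,z):
    o,d=fray(p,uv); return o+d*(z-o[2])/d[2]
def fpx(p,X):
    x=np.array(p["R"])@np.array(X)+np.array(p["t"]); K=np.array(p["K"]); th=np.arctan2(np.hypot(x[0],x[1]),x[2]); d=x[:2]/np.hypot(x[0],x[1]); return K[0,0]*th*d+K[:2,2]
E
python3 - <<'E'
from h import *
p=ctrl.get_image("wrist"); im=p["img"]; hsv=cv2.cvtColor(im,cv2.COLOR_BGR2HSV)
o=ctrl.get_obs();print(np.round(o["ee_pos"],1),np.round(o["ft_force"],2))
hub=((hsv[...,2]>180)&(hsv[...,1]<60)).astype(np.uint8); hub[:240]=0; hub[285:]=0; hub[:,:230]=0;hub[:,280:]=0
N,l,s,ce=cv2.connectedComponentsWithStats(hub)
for i in range(1,N):
    if s[i,4]>100: print("hub",s[i],ce[i],fz(p,ce[i],65))
red=(((hsv[...,0]<6)|(hsv[...,0]>172))&(hsv[...,1]>130)&(hsv[...,2]>120)).astype(np.uint8); red[:190]=0;red[230:]=0;red[:,:235]=0;red[:,270:]=0
N,l,s,ce=cv2.connectedComponentsWithStats(red)
for i in range(1,N):
    if s[i,4]>10: print("red",s[i],ce[i]); 
pt=(ce[1][0],s[1][1]+s[1][3]-6.5); print(pt,fz(p,pt,91))
cv2.imwrite("pics/w2.png",cv2.resize(im[110:290,150:350],None,fx=3,fy=3))
E
```

```text
[543.  119.9 148.9] [-0.15  0.05 -0.03]
hub [239 243  32  32 766] [254.4386423  258.65274151] [578.22946752  72.67465634  65.        ]
red [245 192  15  24 217] [251.93087558 202.42857143]
(np.float64(251.93087557603687), np.float64(209.5)) [544.1968656  118.09542107  91.        ]
```

View pics/w2.png

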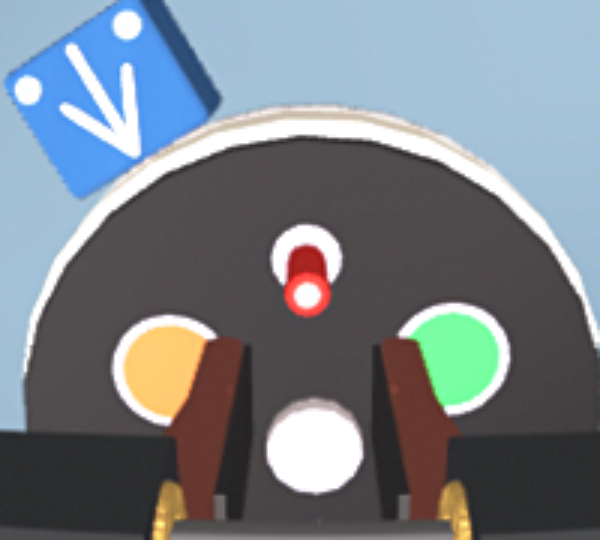

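Emit:
jog_arm(xyz=[[0.5, -2.5, -20], [0, 0, -20], [0, 0, -15], [0, 0, -15], [0, 0, -10], [0, 0, 0]], yaw=[0, 0, 0, 0, 0, 0])

```text
t: 3.78
ee_pos: [544.9, 118.1, 67.9]
orientation: [1.47, 2.764, 0.022]
ft_force: [-0.4, 0.5, 0.2]
width: 23.8
```

Run:
```python
from h import *
p=ctrl.get_image("wrist"); cv2.imwrite("pics/w3.png",cv2.resize(p["img"][180:300,150:350],None,fx=3,fy=3))
o=ctrl.get_obs();print(np.round(o["ee_pos"],1),np.round(o["ft_force"],2))
```

```text
[545.2 118.2  68.6] [ 0.16 -1.61 -0.53]
```

View pics/w3.png

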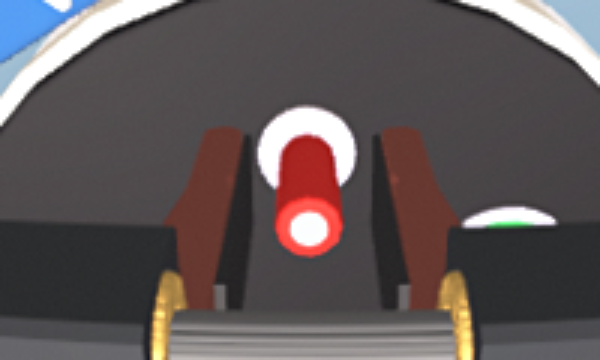

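```bash
python3 -c "
import numpy as np
for a in np.arange(122.8,-240,-7.5):
    r=np.radians(a); b=np.radians(a-7.5)
    print('%.1f pos %.1f %.1f step %.1f %.1f'%(a,577.5+60*np.cos(r),68+60*np.sin(r),60*(np.cos(b)-np.cos(r)),60*(np.sin(b)-np.sin(r))))"
```

```text
122.8 pos 545.0 118.4 step 6.9 3.8
115.3 pos 551.9 122.2 step 7.3 2.9
107.8 pos 559.2 125.1 step 7.6 1.9
100.3 pos 566.8 127.0 step 7.8 0.9
92.8 pos 574.6 127.9 step 7.8 -0.1
85.3 pos 582.4 127.8 step 7.8 -1.2
77.8 pos 590.2 126.6 step 7.5 -2.2
70.3 pos 597.7 124.5 step 7.2 -3.1
62.8 pos 604.9 121.4 step 6.7 -4.0
55.3 pos 611.7 117.3 step 6.1 -4.9
47.8 pos 617.8 112.4 step 5.5 -5.6
40.3 pos 623.3 106.8 step 4.7 -6.3
32.8 pos 627.9 100.5 step 3.8 -6.9
25.3 pos 631.7 93.6 step 2.9 -7.3
17.8 pos 634.6 86.3 step 1.9 -7.6
10.3 pos 636.5 78.7 step 0.9 -7.8
2.8 pos 637.4 70.9 step -0.1 -7.8
-4.7 pos 637.3 63.1 step -1.2 -7.8
-12.2 pos 636.1 55.3 step -2.2 -7.5
-19.7 pos 634.0 47.8 step -3.1 -7.2
-27.2 pos 630.9 40.6 step -4.0 -6.7
-34.7 pos 626.8 33.8 step -4.9 -6.1
-42.2 pos 621.9 27.7 step -5.6 -5.5
-49.7 pos 616.3 22.2 step -6.3 -4.7
-57.2 pos 610.0 17.6 step -6.9 -3.8
-64.7 pos 603.1 13.8 step -7.3 -2.9
-72.2 pos 595.8 10.9 step -7.6 -1.9
-79.7 pos 588.2 9.0 step -7.8 -0.9
-87.2 pos 580.4 8.1 step -7.8 0.1
-94.7 pos 572.6 8.2 step -7.8 1.2
-102.2 pos 564.8 9.4 step -7.5 2.2
-109.7 pos 557.3 11.5 step -7.2 3.1
-117.2 pos 550.1 14.6 step -6.7 4.0
-124.7 pos 543.3 18.7 step -6.1 4.9
-132.2 pos 537.2 23.6 step -5.5 5.6
-139.7 pos 531.7 29.2 step -4.7 6.3
-147.2 pos 527.1 35.5 step -3.8 6.9
-154.7 pos 523.3 42.4 step -2.9 7.3
-162.2 pos 520.4 49.7 step -1.9 7.6
-169.7 pos 518.5 57.3 step -0.9 7.8
-177.2 pos 517.6 65.1 step 0.1 7.8
-184.7 pos 517.7 72.9 step 1.2 7.8
-192.2 pos 518.9 80.7 step 2.2 7.5
-199.7 pos 521.0 88.2 step 3.1 7.2
-207.2 pos 524.1 95.4 step 4.0 6.7
-214.7 pos 528.2 102.2 step 4.9 6.1
-222.2 pos 533.1 108.3 step 5.6 5.5
-229.7 pos 538.7 113.8 step 6.3 4.7
-237.2 pos 545.0 118.4 step 6.9 3.8
```

Emit:
jog_arm(xyz=[[2, 1.5, 0], [2, 1.5, 0], [2, 1.5, 0], [0, 0, 0]], yaw=[-2, -2, -2, 0])

```text
t: 4.17
ee_pos: [551.4, 124.3, 71.5]
orientation: [1.615, 2.68, 0.023]
ft_force: [-1.0, -0.2, -0.3]
width: 23.5
```

Emit:
jog_arm(xyz=[[4, 0.5, -2], [4, 0.5, -1], [0, 0, 0]], yaw=[-4, -4, 0])

```text
t: 4.42
ee_pos: [559.6, 126.3, 71.3]
orientation: [1.798, 2.558, 0.023]
ft_force: [-0.2, -0.7, 0.1]
width: 23.5
```

Emit:
jog_arm(xyz=[[4, 0.5, 0], [4, 0.5, 0], [0, 0, 0]], yaw=[-4, -3, 0])

```text
t: 4.67
ee_pos: [566.7, 127.7, 72.9]
orientation: [1.946, 2.447, 0.021]
ft_force: [0.3, 0.2, 1.2]
width: 23.7
```

Emit:
jog_arm(xyz=[[4, 0, -2], [4, 0, -2], [0, 0, 0]], yaw=[-4, -4, 0])

```text
t: 4.92
ee_pos: [574.3, 128.1, 70.6]
orientation: [2.104, 2.311, 0.021]
ft_force: [-0.2, 0.3, -0.6]
width: 23.6
```

Emit:
jog_arm(xyz=[[4, 0, -1], [4, 0, -1], [0, 0, 0]], yaw=[-4, -4, 0])

```text
t: 5.17
ee_pos: [581.5, 128.2, 69.9]
orientation: [2.249, 2.169, 0.019]
ft_force: [-0.3, 0.4, 0.8]
width: 23.6
```

Run:
```python
from h import *
p=ctrl.get_image("wrist"); cv2.imwrite("pics/w4.png",cv2.resize(p["img"][120:320,120:380],None,fx=3,fy=3))
o=ctrl.get_obs();print(np.round(o["ee_pos"],1),np.round(o["ft_force"],2))
```

```text
[581.2 128.2  69.9] [-0.37 -0.13  0.35]
```

View pics/w4.png

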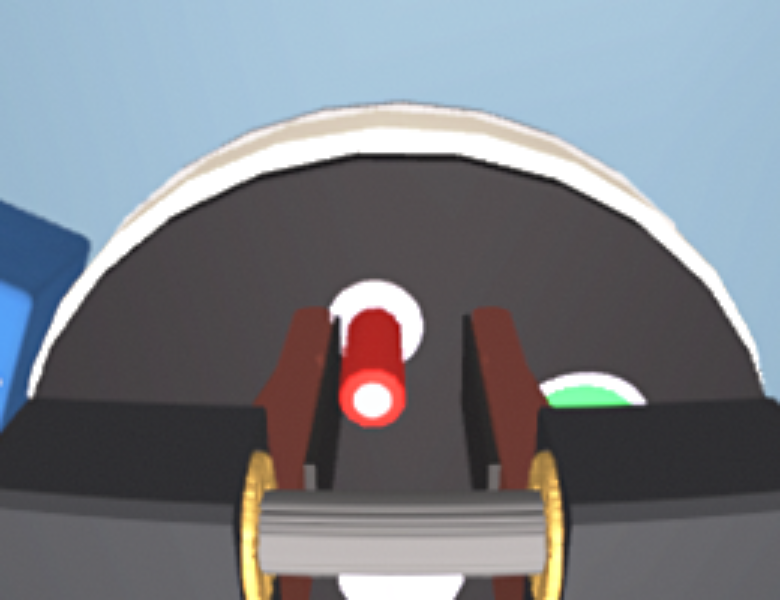

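Emit:
jog_arm(xyz=[[4, -0.5, -1], [4, -1, -1], [0, 0, 0]], yaw=[-4, -4, 0])

```text
t: 5.47
ee_pos: [587.8, 126.9, 68.7]
orientation: [2.382, 2.022, 0.016]
ft_force: [-0.7, -0.1, 0.1]
width: 23.6
```

Emit:
jog_arm(xyz=[[4, -1, -1], [4, -1.5, -1], [0, 0, 0]], yaw=[-4, -4, 0])

```text
t: 5.72
ee_pos: [594.4, 124.5, 67.3]
orientation: [2.507, 1.865, 0.013]
ft_force: [-0.0, 0.3, -0.7]
width: 23.5
```

Emit:
jog_arm(xyz=[[4, -1.5, -1], [4, -2, -1], [0, 0, 0]], yaw=[-4, -4, 0])

```text
t: 5.97
ee_pos: [600.8, 121.4, 65.7]
orientation: [2.621, 1.703, 0.01]
ft_force: [-0.1, 0.1, -0.6]
width: 23.9
```

Emit:
jog_arm(xyz=[[3.5, -2, 0], [3, -2, 0]], yaw=[-4, -4])

```text
t: 6.13
ee_pos: [605.5, 117.8, 65.7]
orientation: [2.726, 1.531, 0.006]
ft_force: [-2.3, 1.5, 0.1]
width: 23.8
```

Emit:
jog_arm(xyz=[[3.3, -2.5, 0], [3, -2.5, 0]], yaw=[-4, -4])

```text
t: 6.3
ee_pos: [608.4, 114.0, 65.5]
orientation: [2.825, 1.348, -0.003]
ft_force: [-6.3, 5.9, 5.1]
width: 23.6
```

Emit:
jog_arm(xyz=[[3, -3, 0], [3, -3, 0]], yaw=[-4, -4])

```text
t: 6.47
ee_pos: [609.2, 110.9, 65.5]
orientation: [2.916, 1.159, -0.015]
ft_force: [-9.3, 10.9, 6.2]
width: 23.4
```

Run:
```python
from h import *
o=ctrl.get_obs();print(np.round(o["ee_pos"],1),np.round(o["ft_force"],2))
p=ctrl.get_image("wrist"); cv2.imwrite("pics/w5.png",cv2.resize(p["img"][120:320,120:380],None,fx=3,fy=3))
o=ctrl.get_obs();print(np.round(o["ee_pos"],1),np.round(o["ft_force"],2))
```

```text
[609.2 110.9  65.5] [-9.33 10.89  6.23]
[609.4 110.7  65.5] [-6.05  6.82  4.62]
```

View pics/w5.png

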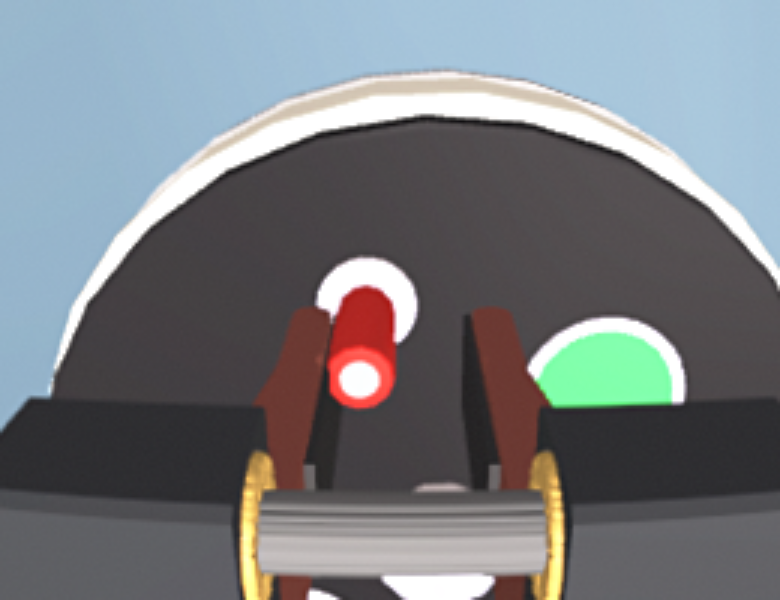

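```bash
cat >> h.py <<'E'
def pegfind(C=(577.5,68.)):
    p=ctrl.get_image("wrist"); im=p["img"]; hsv=cv2.cvtColor(im,cv2.COLOR_BGR2HSV)
    v=((hsv[...,2]>200)&(hsv[...,1]<60)).astype(np.uint8)
    red=(((hsv[...,0]<6)|(hsv[...,0]>172))&(hsv[...,1]>180)&(hsv[...,2]>160)).astype(np.uint8); red[:190]=0;red[300:]=0;red[:,:200]=0;red[:,320:]=0
    ys,xs=np.nonzero(red); pt=(xs.max()+xs.min())/2, ys.max()-10.0
    # white disk top: largest white blob within red bbox
    N,l,s,ce=cv2.connectedComponentsWithStats(v)
    c=[(s[i,4],ce[i]) for i in range(1,N) if xs.min()-2<ce[i][0]<xs.max()+2 and ys.max()-20<ce[i][1]<ys.max()+2 and s[i,4]>20]
    print("red bbox",xs.min(),xs.max(),ys.min(),ys.max(),c)
    if c: pt=c[0][1]
    P=fz(p,pt,91); d=P[:2]-C; o=ctrl.get_obs()
    print("peg",np.round(P,1),"r",np.hypot(*d).round(1),"ang",np.degrees(np.arctan2(d[1],d[0])).round(2),"tcp",np.round(o["ee_pos"],1),"f",np.round(o["ft_force"],1),"dtcp",np.round(P-o["ee_pos"],1))
    return p
E
python3 - <<'E'
from h import *
p=pegfind()
E
```

```text
red bbox 230 251 216 255 [(np.int32(120), array([240.04166667, 245.80833333]))]
peg [611.3 121.8  91. ] r 63.5 ang 57.88 tcp [609.7 110.6  65.5] f [-5.6  5.9  4.6] dtcp [ 1.6 11.2 25.5]
```

Emit:
jog_arm(xyz=[[-2, 2, 0], [-2, 2, 0], [1.5, 1.5, 1], [2, 2, 0], [2, 2, 0], [0, 0, 0]], yaw=[0, 0, 4, 4, 4, 0])

```text
t: 7.07
ee_pos: [608.8, 121.6, 67.2]
orientation: [2.748, 1.51, -0.012]
ft_force: [-0.5, 0.6, -0.8]
width: 23.7
```

Run:
```python
from h import *
p=pegfind(); cv2.imwrite("pics/w6.png",cv2.resize(p["img"][120:320,120:380],None,fx=3,fy=3))
print(ctrl.get_obs()["orientation"])
```

```text
red bbox 247 268 226 265 [(np.int32(113), array([257.89380531, 257.09734513]))]
peg [611.6 121.7  91. ] r 63.6 ang 57.57 tcp [608.6 121.4  67.1] f [-0.2  0.5 -0. ] dtcp [ 3.1  0.3 23.9]
[ 2.75085659  1.50441002 -0.01255296]
```

View pics/w6.png

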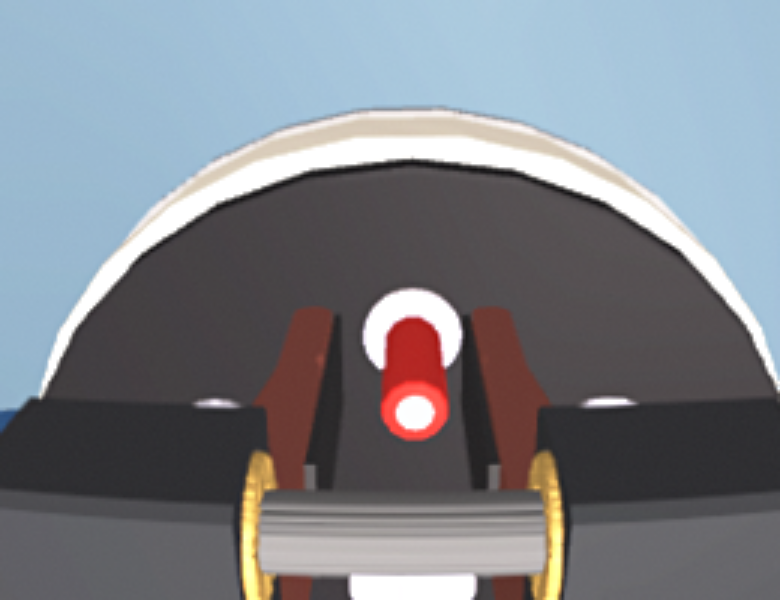

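Emit:
jog_arm(xyz=[[-1.5, 1, 0], [-1.5, 1, 0], [-1.3, 0.8, 0]], yaw=[0, 0, 0])

```text
t: 7.37
ee_pos: [604.8, 123.8, 67.3]
orientation: [2.75, 1.502, -0.009]
ft_force: [6.3, -4.3, -5.8]
width: 23.5
```

Run:
```python
from h import *
p=pegfind()
```

```text
red bbox 256 277 226 265 [(np.int32(113), array([266.50442478, 256.3539823 ]))]
peg [611.5 121.7  91. ] r 63.6 ang 57.68 tcp [604.9 123.7  67.2] f [ 4.4 -4.  -3.6] dtcp [ 6.6 -1.9 23.8]
```

Emit:
jog_arm(xyz=[[-1.7, 1.1, 0], [-1.7, 1.1, 0]], yaw=[0, 0])

```text
t: 7.58
ee_pos: [604.1, 124.5, 67.2]
orientation: [2.747, 1.499, -0.002]
ft_force: [6.0, -4.7, -4.7]
width: 24.0
```

Run:
```python
from h import *
p=pegfind()
```

```text
red bbox 256 277 226 265 [(np.int32(110), array([266.62727273, 256.74545455]))]
peg [610.5 122.3  91. ] r 63.6 ang 58.7 tcp [603.9 124.6  67.2] f [ 5.3 -2.5 -4.9] dtcp [ 6.6 -2.3 23.8]
```

Emit:
jog_arm(xyz=[[-1.7, 1.1, 0], [-1.7, 1.1, 0]], yaw=[0, 0])

```text
t: 7.8
ee_pos: [603.0, 125.4, 67.2]
orientation: [2.744, 1.496, 0.005]
ft_force: [5.0, -4.4, -3.9]
width: 23.3
```

Run:
```python
from h import *
p=pegfind()
```

```text
red bbox 256 277 226 265 [(np.int32(112), array([266.58035714, 256.92857143]))]
peg [609.2 123.1  91. ] r 63.6 ang 60.08 tcp [602.7 125.5  67.1] f [ 3.8 -2.6 -3.1] dtcp [ 6.5 -2.3 23.9]
```

Emit:
jog_arm(xyz=[[2.5, -1.6, 0], [2.5, -1.6, 0], [2.5, -1.6, 0], [1, -0.6, 0], [0, 0, 0]], yaw=[0, 0, 0, 0, 0])

```text
t: 8.27
ee_pos: [611.2, 119.3, 67.0]
orientation: [2.746, 1.494, 0.003]
ft_force: [0.5, 0.3, -0.5]
width: 23.7
```

Run:
```python
from h import *
p=pegfind()
```

```text
red bbox 235 256 226 265 [(np.int32(113), array([245.7079646 , 256.15929204]))]
peg [608.7 123.5  91. ] r 63.6 ang 60.63 tcp [611.1 119.3  67. ] f [-0.4  0.3 -0.8] dtcp [-2.4  4.1 24. ]
```

Emit:
jog_arm(xyz=[[1.2, -0.8, 0], [1, -0.7, 0]], yaw=[0, 0])

```text
t: 8.48
ee_pos: [612.7, 118.0, 66.9]
orientation: [2.747, 1.494, 0.002]
ft_force: [-2.8, 2.0, 1.6]
width: 23.6
```

Run:
```python
from h import *
p=pegfind()
```

```text
red bbox 231 253 225 264 [(np.int32(117), array([241.97435897, 255.97435897]))]
peg [608.7 123.4  91. ] r 63.6 ang 60.58 tcp [612.6 118.   66.9] f [-1.4  1.6  1.8] dtcp [-3.9  5.3 24.1]
```

Emit:
jog_arm(xyz=[[1.2, -0.8, 0], [1.2, -0.8, 0]], yaw=[0, 0])

```text
t: 8.7
ee_pos: [612.8, 117.4, 66.8]
orientation: [2.75, 1.495, -0.004]
ft_force: [-6.0, 4.0, 5.4]
width: 23.7
```

Run:
```python
from h import *
p=pegfind()
```

```text
red bbox 231 252 225 264 [(np.int32(115), array([241.        , 255.12173913]))]
peg [608.8 123.4  91. ] r 63.7 ang 60.51 tcp [612.8 117.4  66.8] f [-5.3  3.9  4.2] dtcp [-4.   6.  24.2]
```

Emit:
jog_arm(xyz=[[1.6, -1.0, 0], [1.6, -1.0, 0]], yaw=[0, 0])

```text
t: 8.92
ee_pos: [612.6, 116.9, 66.8]
orientation: [2.755, 1.497, -0.013]
ft_force: [-7.0, 5.4, 5.8]
width: 23.7
```

Run:
```python
from h import *
p=pegfind()
```

```text
red bbox 231 252 224 263 [(np.int32(115), array([240.57391304, 254.40869565]))]
peg [608.9 123.4  91. ] r 63.7 ang 60.45 tcp [612.6 116.9  66.7] f [-6.6  5.1  5.1] dtcp [-3.7  6.5 24.3]
```

Emit:
jog_arm(xyz=[[-2.5, 1.6, 0], [-2, 1.3, 0], [0, 0, 0], [0, 0, 10], [0, 0, 20], [0, 0, 35], [0, 0, 35], [0, 0, 10], [0, 0, 0]], yaw=[0, 0, 0, 0, 0, 0, 0, 0, 0])

```text
t: 9.72
ee_pos: [607.3, 119.0, 182.3]
orientation: [2.753, 1.498, -0.016]
ft_force: [-0.3, 0.1, 0.1]
width: 23.7
```

Run:
```python
from h import *
p=ctrl.get_image("wrist"); cv2.imwrite("pics/w7.png",p["img"])
o=ctrl.get_obs();print(np.round(o["ee_pos"],1),np.round(o["ft_force"],2))
p=ctrl.get_image("top"); im=p["img"]
cv2.imwrite("pics/t7.png",cv2.resize(im[140:250,180:350],None,fx=4,fy=4))
```

```text
[607.4 119.  181.6] [0.64 0.01 0.32]
```

View pics/w7.png

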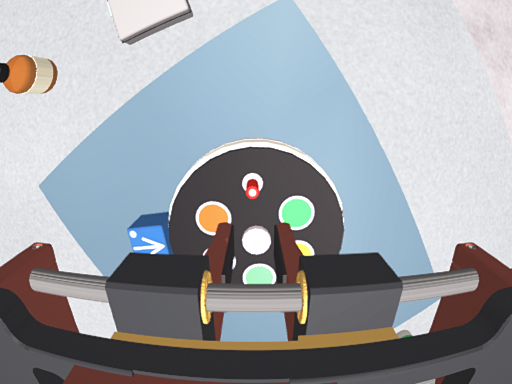

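Emit:
jog_arm(xyz=[[-4, -14, 0], [-8, -28, 0], [-8, -30, 0], [-8, -30, 0], [-8, -30, 0], [-8, -30, 0], [-8, -30, 0], [-8, -30, -10], [-8, -30, -15], [-8, -30, -15], [-8, -30, -10], [-7, -28, -10], [-5, -20, 0], [-2, -8, 0], [0, 0, 0]], yaw=[0, 0, 0, 0, 0, 0, 0, 0, 0, 0, 0, 0, 0, 0, 0], gripper=0.45)

```text
t: 11.07
ee_pos: [476.9, -269.1, 91.0]
orientation: [-2.737, -1.495, 0.07]
ft_force: [0.5, 0.6, -0.1]
width: 48.6
```

Run:
```python
from h import *
p=ctrl.get_image("wrist"); cv2.imwrite("pics/w8.png",p["img"])
o=ctrl.get_obs();print(np.round(o["ee_pos"],1),np.round(o["orientation"],3))
print([(round(q["confidence"],2),np.array(q["centre"])*[512,384],fz(p,np.array(q["centre"])*[512,384],0)) for q in ctrl.pinpoint(p,"marker")])
im=p["img"]; hsv=cv2.cvtColor(im,cv2.COLOR_BGR2HSV)
br=((abs(hsv[...,0].astype(int)-18)<10)&(hsv[...,1]>100)&(hsv[...,2]>60)).astype(np.uint8); br[280:]=0
N,l,s,ce=cv2.connectedComponentsWithStats(br)
for i in range(1,N):
    if s[i,4]>60: print("brass",s[i],ce[i],fz(p,ce[i],10))
print(fpx(p,[509.5,-247,0]))
```

```text
[ 477.1 -268.2   91.1] [-2.737 -1.495  0.07 ]
[(0.75, array([279.5008, 151.7184]), array([ 513.48812578, -246.13848846,    0.        ]))]
brass [260 135  33  33 835] [276.00598802 151.12934132] [ 511.7575762  -242.67123423   10.        ]
brass [156 269  17  11 139] [163.92086331 274.76978417] [ 355.23373893 -287.20655085   10.        ]
brass [336 269  16  11 140] [343.39285714 274.70714286] [ 506.28896413 -378.39474242   10.        ]
[276.04811502 155.00362312]
```

View pics/w8.png

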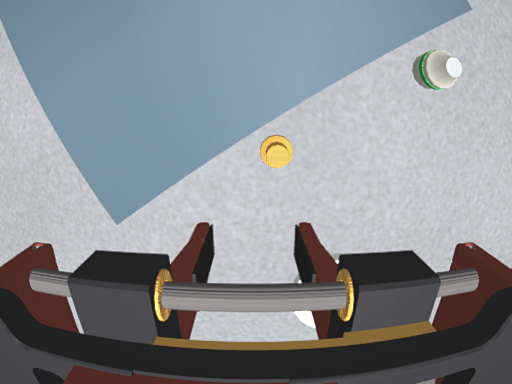

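Run:
```python
from h import *
p=ctrl.get_image("top"); im=p["img"];hsv=cv2.cvtColor(im,cv2.COLOR_BGR2HSV)
cv2.imwrite("pics/t8.png",cv2.resize(im[140:250,180:350],None,fx=4,fy=4))
win=np.zeros((384,512),np.uint8); win[140:240,180:285]=1
red=(((hsv[...,0]<6)|(hsv[...,0]>170))&(hsv[...,1]>110)&(hsv[...,2]>60)).astype(np.uint8)*win
N,l,s,ce=cv2.connectedComponentsWithStats(red)
for i in range(1,N):
    if s[i,4]>2: P=onz(p,((ce[i][0]+.5)/512,(ce[i][1]+.5)/384),80);print("red",s[i],np.round(P,1), np.degrees(np.arctan2(P[1]-66.7,P[0]-577.3)))
```

```text
red [206 174   5   5  16] [607.5 119.   80. ] 59.976696006638086
```

View pics/t8.png

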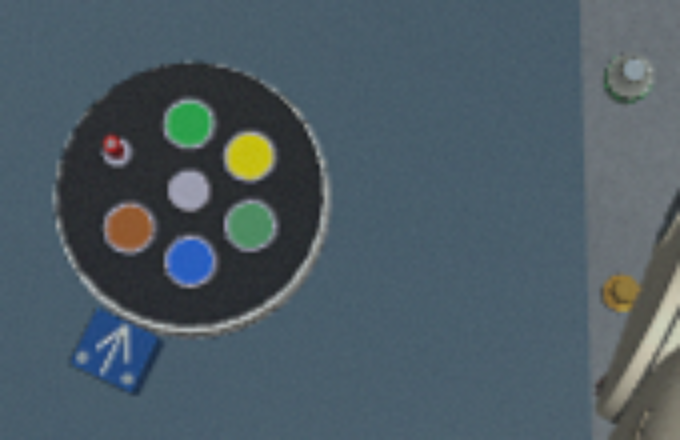

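Emit:
jog_arm(xyz=[[9, 6, 0], [9, 6, 0], [9, 5, -5], [6, 4, -5], [0, 0, 0], [0, 0, 0]], yaw=[0, 0, 0, 0, 0, 0])

```text
t: 11.72
ee_pos: [518.9, -238.2, 82.6]
orientation: [-2.733, -1.512, 0.064]
ft_force: [-0.3, 0.3, -0.1]
width: 48.2
```

```bash
cat >> h.py <<'E'
def mk():
    p=ctrl.get_image("wrist")
    o=ctrl.get_obs();print(np.round(o["ee_pos"],1),np.round(o["orientation"],3),np.round(o["ft_force"],1),o["width"])
    im=p["img"]; hsv=cv2.cvtColor(im,cv2.COLOR_BGR2HSV)
    br=((abs(hsv[...,0].astype(int)-18)<10)&(hsv[...,1]>100)&(hsv[...,2]>60)).astype(np.uint8); br[290:]=0
    N,l,s,ce=cv2.connectedComponentsWithStats(br)
    for i in range(1,N):
        if s[i,4]>200: print("brass",s[i],ce[i],np.round(fz(p,ce[i],10),1))
    return p
E
python3 - <<'E'
from h import *
p=mk(); cv2.imwrite("pics/w9.png",p["img"][100:330,100:420])
E
```

```text
[ 518.7 -238.2   82.6] [-2.733 -1.511  0.064] [ 0.5 -0.1 -0. ] 48.27002327055707
brass [237 194  33  37 899] [252.65739711 211.20022247] [ 511.9 -243.2   10. ]
brass [154 269  19  21 234] [162.34615385 278.46581197] [ 399.8 -257.3   10. ]
brass [336 269  18  21 233] [345.05579399 278.36480687] [ 550.1 -346.3   10. ]
```

View pics/w9.png

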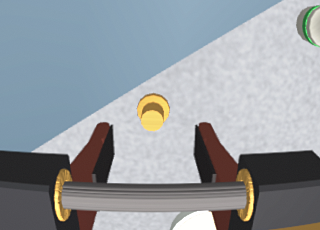

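Emit:
jog_arm(xyz=[[-4, -3, -15], [-3, -3, -15], [0, 0, -10], [0, 0, 0]], yaw=[0, 0, 0, 0])

```text
t: 12.1
ee_pos: [512.2, -244.3, 42.2]
orientation: [-2.734, -1.514, 0.062]
ft_force: [-0.8, 0.7, -1.6]
width: 48.2
```

Run:
```python
from h import *
p=mk(); cv2.imwrite("pics/w10.png",cv2.resize(p["img"][180:330,130:380],None,fx=3,fy=3))
```

```text
[ 512.5 -244.4   42.8] [-2.734 -1.514  0.062] [ 0.9  0.1 -0.3] 48.111729268901115
brass [ 235  198   39   46 1329] [253.81038375 219.83145222] [ 511.8 -243.4   10. ]
brass [154 269  19  21 235] [162.36170213 278.4893617 ] [ 422.1 -249.2   10. ]
brass [335 269  19  21 235] [344.9787234  278.37446809] [ 546.  -322.7   10. ]
```

View pics/w10.png

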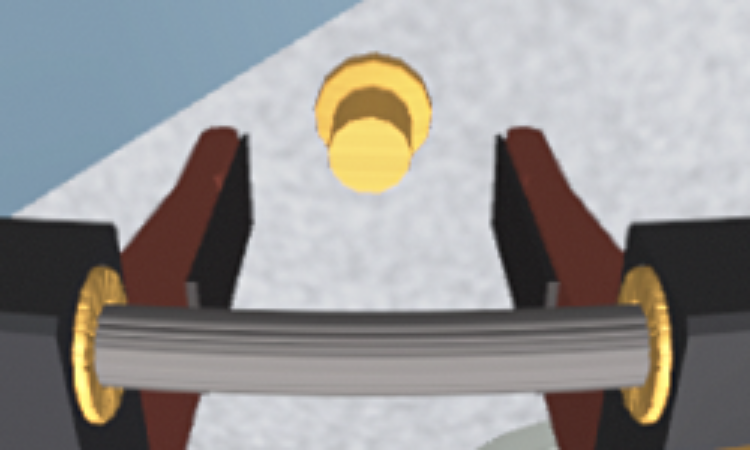

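Emit:
jog_arm(xyz=[[0, 0, -13], [0, 0, -11], [0, 0, -7], [0, 0, 0]], yaw=[0, 0, 0, 0])

```text
t: 12.48
ee_pos: [513.7, -245.1, 10.5]
orientation: [-2.736, -1.514, 0.059]
ft_force: [0.6, 0.5, -0.1]
width: 48.2
```

Run:
```python
from h import *
p=mk(); cv2.imwrite("pics/w11.png",cv2.resize(p["img"][180:330,130:380],None,fx=3,fy=3))
```

```text
[ 513.9 -245.1   11. ] [-2.737 -1.515  0.059] [-0.3  0.3  0.1] 48.137966487206896
brass [ 228  214   45   55 1870] [249.27379679 240.05454545] [ 511.6 -243.6   10. ]
brass [154 269  19  21 235] [162.36595745 278.4893617 ] [ 446.1 -238.8   10. ]
brass [336 269  18  21 232] [345.0862069  278.35344828] [ 549.5 -300.4   10. ]
```

View pics/w11.png

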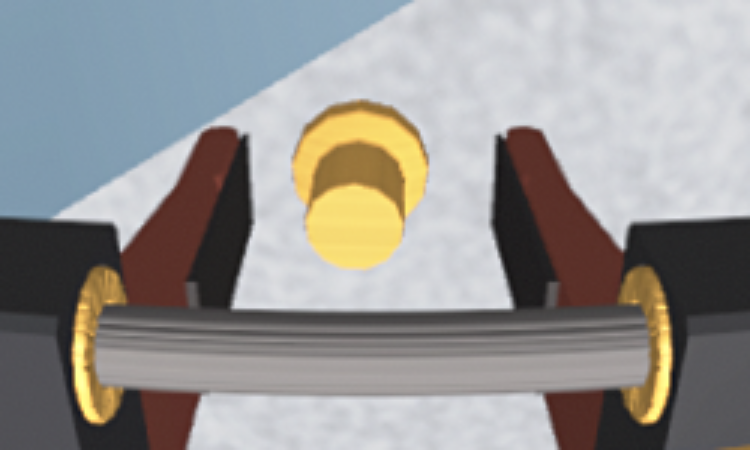

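Emit:
jog_arm(xyz=[[-2.3, 1.5, 0], [0, 0, 0]], yaw=[0, 0])

```text
t: 12.7
ee_pos: [511.5, -243.5, 10.9]
orientation: [-2.736, -1.515, 0.059]
ft_force: [-0.9, 0.0, -0.6]
width: 48.4
```

Emit:
jog_arm(xyz=[[0, 0, 0], [0, 0, 0], [0, 0, 0], [0, 0, 0], [0, 0, 0], [0, 0, 0]], yaw=[0, 0, 0, 0, 0, 0], gripper=1)

```text
t: 13.2
ee_pos: [512.4, -243.8, 12.6]
orientation: [-2.738, -1.516, 0.057]
ft_force: [0.5, -0.1, -0.7]
width: 16.7
```

Run:
```python
from h import *
p=mk(); cv2.imwrite("pics/w12.png",cv2.resize(p["img"][180:330,130:380],None,fx=3,fy=3))
```

```text
[ 512.4 -243.8   12.5] [-2.738 -1.516  0.057] [-0.3  0.2 -0.8] 16.33179017283839
brass [ 236  214   37   54 1564] [253.55242967 240.15664962] [ 512.  -244.6   10. ]
```

View pics/w12.png

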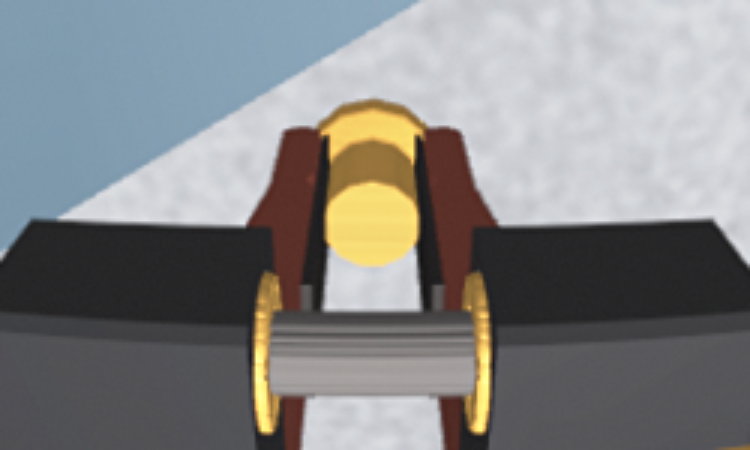

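Emit:
jog_arm(xyz=[[0, 0, 5], [0, 0, 15], [0, 0, 25], [0, 0, 30], [0, 0, 25], [0, 0, 10], [0, 0, 0]], yaw=[0, 0, 0, 0, 0, 0, 0])

```text
t: 13.83
ee_pos: [510.0, -242.7, 126.2]
orientation: [-2.735, -1.514, 0.061]
ft_force: [-0.2, 0.2, -0.2]
width: 16.6
```

Emit:
jog_arm(xyz=[[0, 12, 0], [0, 24, 0], [0, 26, 0], [0, 26, 0], [0, 26, 0], [0, 26, 0], [0, 26, 0], [0, 26, 0], [0, 26, 0], [0, 26, 0], [0, 24, 0], [0, 18, 0], [0, 10, 0], [0, 5, 0], [0, 0, 0], [0, 0, 0]], yaw=[0, 0, 0, 0, 0, 0, 0, 0, 0, 0, 0, 0, 0, 0, 0, 0])

```text
t: 15.17
ee_pos: [491.4, 80.2, 105.4]
orientation: [-2.721, -1.503, 0.103]
ft_force: [-0.6, -0.2, -1.5]
width: 16.6
```

Run:
```python
from h import *
p=mk(); cv2.imwrite("pics/w13.png",p["img"])
```

```text
[491.4  79.9 105.5] [-2.721 -1.502  0.103] [-0.2  0.5 -0.6] 16.66643617375152
brass [ 286  107   44   45 1515] [307.39735974 128.75511551] [556.2 107.6  10. ]
brass [ 236  213   37   56 1596] [253.64974937 239.99373434] [461.5  43.   10. ]
```

View pics/w13.png

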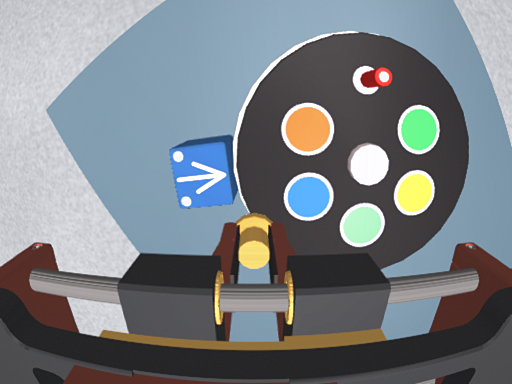

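Run:
```python
from h import *
p=ctrl.get_image("wrist"); im=p["img"]; hsv=cv2.cvtColor(im,cv2.COLOR_BGR2HSV)
w=np.zeros((384,512),np.uint8); w[140:185,345:392]=1
hub=((hsv[...,2]>180)&(hsv[...,1]<60)).astype(np.uint8)*w
N,l,s,ce=cv2.connectedComponentsWithStats(hub); i=1+np.argmax(s[1:,4]); H=fz(p,ce[i],65); print("hub",s[i],H)
# arrow tip & housing
for uv in [(225,174),(178,180),(178,156),(186,202)]: print(uv,np.round(fz(p,uv,50),1))
print("ptr",np.array(ctrl.pinpoint(p,"pointer")[0]["centre"])*[512,384],[fz(p,np.array(q["centre"])*[512,384],55) for q in ctrl.pinpoint(p,"pointer")])
o=ctrl.get_obs()["ee_pos"]; print("marker foot px if below tcp",fpx(p,o-[0,0,12.5]),fpx(p,[505.9,98.6,55]))
C=np.array([577.3,66.7]); 
t=ctrl.get_image("top")
for uv in [(210,222)]: print(onz(t,(uv[0]/512,uv[1]/384),50))
cv2.imwrite("pics/w14.png",cv2.resize(im[110:250,150:400],None,fx=3,fy=3))
cv2.imwrite("pics/t14.png",cv2.resize(t["img"][150:245,185:265],None,fx=6,fy=6,interpolation=cv2.INTER_CUBIC))
```

```text
hub [ 350  144   39   41 1231] [579.06373134  71.78203321  65.        ]
(225, 174) [484.8 115.6  50. ]
(178, 180) [450.6 131.1  50. ]
(178, 156) [461.7 146.4  50. ]
(186, 202) [445.6 113.2  50. ]
ptr [261.0176 171.4944] [array([509.52317396, 104.05289078,  55.        ])]
marker foot px if below tcp [255.81436167 232.22172713] [260.73585197 180.25026197]
[481.69844337 116.17622385  50.        ]
```

View pics/w14.png

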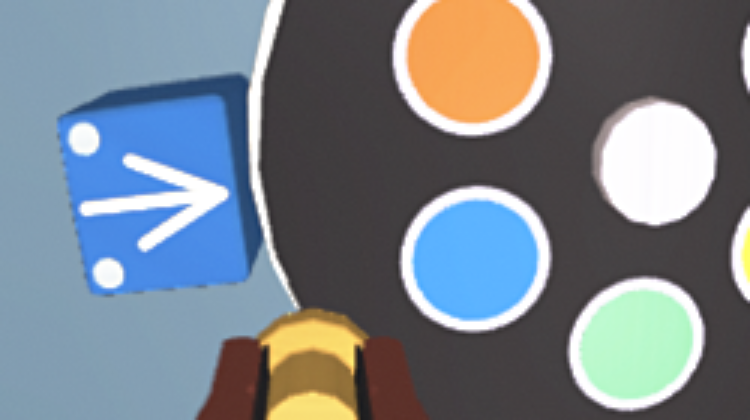

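View pics/t14.png

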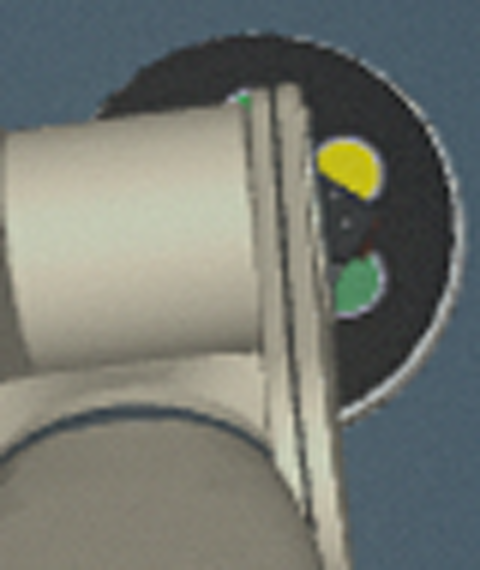

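Emit:
jog_arm(xyz=[[4, 5, 0], [5, 7, -4], [4, 6, -6], [0, 0, -5], [0, 0, 0]], yaw=[0, 0, 0, 0, 0])

```text
t: 15.83
ee_pos: [508.1, 98.0, 90.5]
orientation: [-2.726, -1.496, 0.096]
ft_force: [-0.2, 0.5, -0.5]
width: 16.5
```

Run:
```python
from h import *
p=mk(); cv2.imwrite("pics/w15.png",cv2.resize(p["img"][90:330,100:420],None,fx=2,fy=2))
```

```text
[508.2  98.   90.8] [-2.726 -1.496  0.096] [-0.1  1.5 -1.9] 16.812014808068806
brass [ 279  144   46   45 1648] [301.34101942 166.16080097] [552.6 103.2  10. ]
brass [ 235  213   38   56 1606] [253.51556663 239.83872976] [483.1  67.1  10. ]
```

View pics/w15.png

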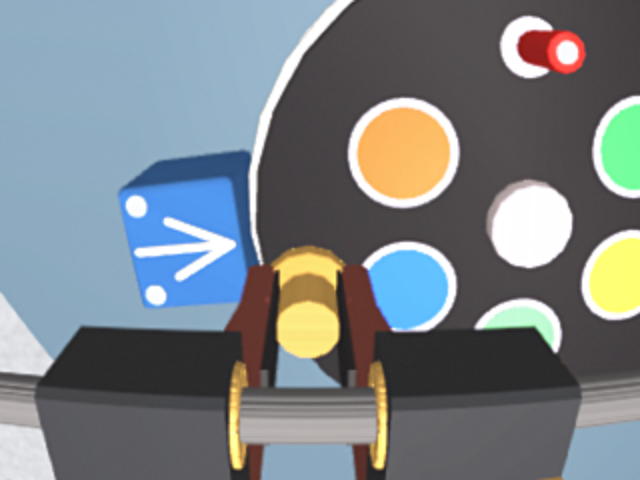

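Emit:
jog_arm(xyz=[[-0.5, 1.5, -5], [-0.5, 1.5, -5], [0, 0, -4], [0, 0, -2], [0, 0, 0]], yaw=[0, 0, 0, 0, 0])

```text
t: 16.3
ee_pos: [506.2, 101.3, 72.5]
orientation: [-2.725, -1.497, 0.098]
ft_force: [-0.2, 0.4, -1.2]
width: 16.6
```

Run:
```python
from h import *
p=mk(); cv2.imwrite("pics/w16.png",cv2.resize(p["img"][90:330,100:420],None,fx=2,fy=2))
print("foot px",fpx(p,ctrl.get_obs()["ee_pos"]-[0,0,12.5]),"ptr",[np.round(np.array(q["centre"])*[512,384],1) for q in ctrl.pinpoint(p,"pointer")],[np.round(np.array(q["centre"])*[512,384],1) for q in ctrl.pinpoint(p,"marker")])
```

```text
[506.2 101.2  72.7] [-2.725 -1.497  0.098] [ 0.1 -0.4 -0.6] 16.803131899402878
brass [ 285  151   50   50 1959] [309.49515059 175.21541603] [553.  101.3  10. ]
brass [ 235  213   38   56 1620] [253.5537037  239.99197531] [486.8  77.2  10. ]
foot px [254.53946827 231.96819448] ptr [array([253.9, 224.3])] [array([257.7, 231.8])]
```

View pics/w16.png

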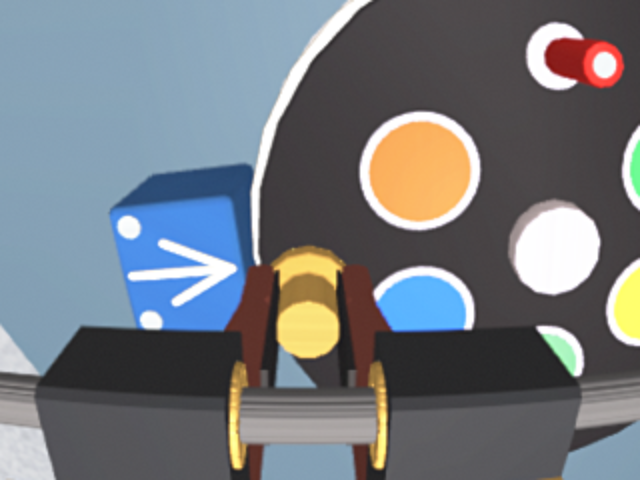

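Emit:
jog_arm(xyz=[[1, 0.5, -1.5], [0.5, 0.3, -1.2], [0, 0, 0]], yaw=[0, 0, 0])

```text
t: 16.7
ee_pos: [508.9, 102.1, 70.9]
orientation: [-2.726, -1.497, 0.095]
ft_force: [0.0, -0.1, -0.2]
width: 16.6
```

Emit:
jog_arm(xyz=[[0, 0, -1], [0, 0, -1], [0, 0, 0]], yaw=[0, 0, 0])

```text
t: 16.95
ee_pos: [509.2, 102.1, 68.9]
orientation: [-2.727, -1.497, 0.094]
ft_force: [-0.2, -0.2, -1.3]
width: 16.3
```

Emit:
jog_arm(xyz=[[-0.5, -0.3, -1], [-0.5, -0.3, -0.7], [0, 0, 0]], yaw=[0, 0, 0])

```text
t: 17.2
ee_pos: [508.8, 101.8, 67.8]
orientation: [-2.727, -1.497, 0.091]
ft_force: [-0.6, -0.8, -0.5]
width: 16.9
```

Emit:
jog_arm(xyz=[[0, 0, -1], [0, 0, -0.5]], yaw=[0, 0])

```text
t: 17.37
ee_pos: [508.8, 101.9, 67.6]
orientation: [-2.727, -1.496, 0.092]
ft_force: [-1.4, -0.3, 6.9]
width: 16.8
```

Emit:
jog_arm(xyz=[[0, 0, -1]], yaw=[0])

```text
t: 17.45
ee_pos: [508.8, 101.9, 67.5]
orientation: [-2.727, -1.497, 0.092]
ft_force: [-3.7, -0.5, 16.6]
width: 16.5
```

Emit:
jog_arm(xyz=[[0, 0, 0.2], [0, 0, 0]], yaw=[0, 0])

```text
t: 17.62
ee_pos: [508.9, 101.8, 68.2]
orientation: [-2.727, -1.497, 0.091]
ft_force: [-0.4, 0.3, -1.7]
width: 16.6
```

Emit:
jog_arm(xyz=[[0, 0, 0], [0, 0, 0], [0, 0, 0], [0, 0, 0], [0, 0, 0]], yaw=[0, 0, 0, 0, 0], gripper=0.5)

```text
t: 18.03
ee_pos: [508.6, 101.7, 67.6]
orientation: [-2.727, -1.497, 0.092]
ft_force: [0.7, -0.3, 0.1]
width: 43.2
```

Run:
```python
from h import *
p=mk(); cv2.imwrite("pics/w17.png",cv2.resize(p["img"][90:330,100:420],None,fx=2,fy=2))
```

```text
[508.6 101.7  67.6] [-2.727 -1.497  0.092] [-1.1 -0.3 -0.1] 43.624829414100425
brass [ 282  155   52   51 2055] [307.20389294 179.76934307] [552.5 100.9  10. ]
brass [ 231  212   46   57 1973] [253.07856057 239.11454638] [491.1  80.5  10. ]
brass [164 269  17  21 218] [171.1146789  278.60091743] [404.9  83.8  10. ]
brass [327 269  18  21 222] [336.10810811 278.62162162] [532.    9.4  10. ]
```

View pics/w17.png

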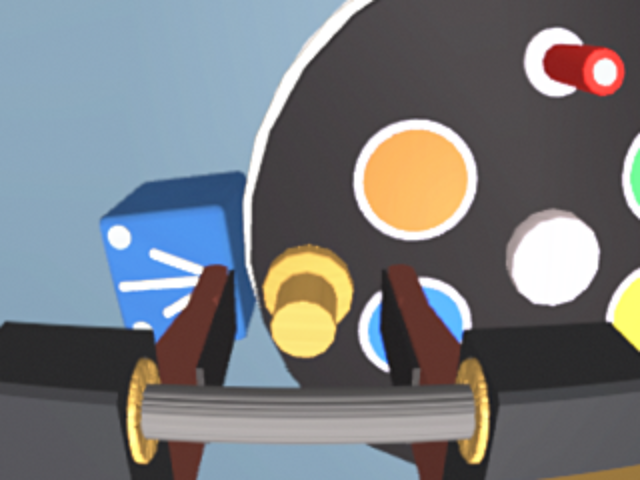

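Emit:
jog_arm(xyz=[[0, 0, 8], [0, 0, 15], [0, 0, 25], [0, 0, 35], [0, 0, 35], [0, 0, 15], [0, -15, 0], [0, -30, 0], [0, -35, 0], [0, -35, 0], [0, -35, 0], [0, -35, 0], [0, -30, 0], [0, -15, 0], [0, 0, 0]], yaw=[0, 0, 0, 0, 0, 0, 0, 0, 0, 0, 0, 0, 0, 0, 0])

```text
t: 19.33
ee_pos: [506.9, -137.3, 217.0]
orientation: [-2.728, -1.507, 0.082]
ft_force: [0.6, 0.3, -0.0]
width: 44.2
```

Run:
```python
from h import *
t=ctrl.get_image("top"); s=ctrl.get_image("side")
a=cv2.resize(t["img"][145:245,180:280],(500,500),interpolation=cv2.INTER_CUBIC)
cv2.imwrite("pics/t18.png",a); cv2.imwrite("pics/s18.png",cv2.resize(s["img"][140:230,160:290],None,fx=5,fy=5,interpolation=cv2.INTER_CUBIC))
for n,p in (("top",t),("side",s)):
    hsv=cv2.cvtColor(p["img"],cv2.COLOR_BGR2HSV)
    for th,z in dict(marker=55,pointer=55,peg=91,objective=0,dish=0,slidebox=0,bottle=0).items():
        print(n,th,[(round(q["confidence"],2),np.round(onz(p,q["centre"],z)[:2],1)) for q in ctrl.pinpoint(p,th)[:2]])
    br=((abs(hsv[...,0].astype(int)-20)<8)&(hsv[...,1]>120)&(hsv[...,2]>60)).astype(np.uint8)
    N,l,st,ce=cv2.connectedComponentsWithStats(br)
    for i in range(1,N):
        if st[i,4]>20: print(st[i],np.round(onz(p,((ce[i][0]+.5)/512,(ce[i][1]+.5)/384),68)[:2],1))
    red=(((hsv[...,0]<6)|(hsv[...,0]>170))&(hsv[...,1]>110)&(hsv[...,2]>60)).astype(np.uint8); red[:145]=0;red[245:]=0;red[:,:180]=0;red[:,280:]=0
    ys,xs=np.nonzero(red); P=onz(p,((xs.mean()+.5)/512,(ys.mean()+.5)/384),80); print("peg",P,np.degrees(np.arctan2(P[1]-66.7,P[0]-577.3)))
```

```text
top marker [(0.54, array([502.5,  91.2]))]
top pointer [(0.83, array([506.6,  93.7]))]
top peg [(0.83, array([615.6, 117.1]))]
top objective []
top dish []
top slidebox [(0.97, array([614.9, 361. ]))]
top bottle [(0.57, array([438.8, 386.3]))]
[208 192   9  10  58] [552.2 107.6]
[211 208  10   9  72] [506.5  97.3]
[106 226  17  16 141] [445.6 378.3]
peg [607.53415971 119.01794664  80.        ] 59.976696006638086
side marker [(0.6, array([510.3, 106.1])), (0.58, array([ 620.9, -277.3]))]
side pointer [(0.97, array([513.1, 109.4]))]
side peg [(0.24, array([528.7,   4. ]))]
side objective [(0.63, array([ 664.1, -248.9]))]
side dish [(0.64, array([ 486.6, -394.2]))]
side slidebox [(0.91, array([621.2, 381.3]))]
side bottle [(0.88, array([445.2, 390.7])), (0.57, array([584.1,  77.9]))]
[245 179  11   7  51] [593.8  16.2]
peg [603.91150377 115.41871666  80.        ] 61.35541850584715
```

View pics/t18.png

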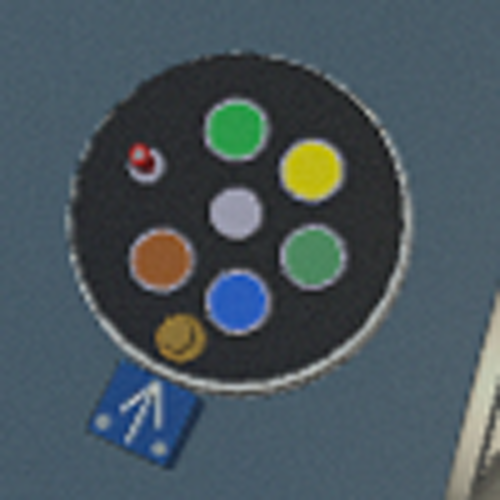

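View pics/s18.png

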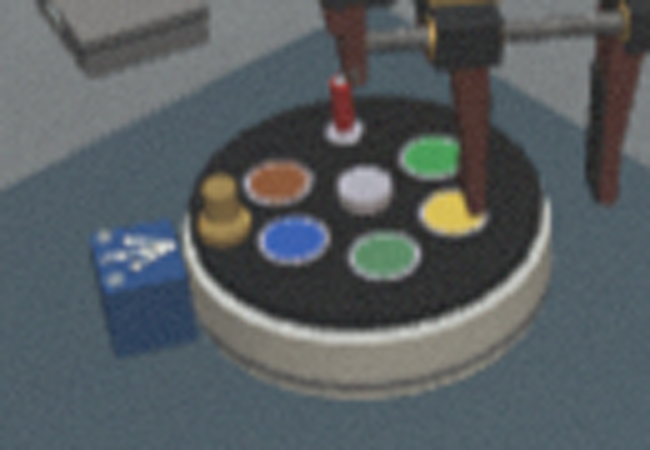

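```bash
python3 -c "
from workcell import ctrl
o=ctrl.get_obs();print(o['ft_force'],o['qvel']);print(ctrl.close_job())"
```

```text
[-0.0180839   0.11228979 -0.52157383] [-0.00102709 -0.0009064   0.00098622 -0.00131708 -0.00162081  0.00059389]
the job is handed in; nothing more can be done
None
```

I turned the wheel clockwise by its peg onto the rise of the tight spot, set the brass marker upright in front of the arrow, let go and handed in the job at about 19.5 s.

- **Wheel:** the first push peaked at about 14 N, above the 7 to 12 N asked for. I eased the peg back about 3 mm, and it then held a forward push of about 9 N without moving. I didn't push it to the point of slipping, so the force there is only known to be between about 9 and 14 N. The peg stood at the same angle in the top camera before and after the marker was placed.
- **Marker:** I lowered it onto the wheel with a peak contact force of about 17 N. It looks upright in the side view. In the top view it stands within about 2 mm of where I worked out the pointer to be. The network fixes disagreed by up to about 8 mm: the top and side cameras put the marker 5 and 4 mm from the pointer. All of this is inside the 14 mm limit.
- **Bystanders:** the arm stayed clear of all four and touched none. The last network fixes lay within about 15 mm of the first ones, which is how much these readings scatter. In the last pictures the objective and the dish were found only by the side camera, not the top one.
- **Wrist camera:** it read about 4 to 5 mm off from the top camera and arm pose, so I placed the marker between the two estimates.

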